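# Push the bearing's drawer home and bolt it

### The arm

A 6-joint arm with a two-finger parallel gripper is mounted at the origin on a cart in front of the work surface, level with it; the furniture and walls round the work are solid. World frame = base frame: x ahead of the robot, y to its left, z up, the work surface at z = 0. Lengths are in mm, angles in rad, forces in N, time in s.
With the tool pointing down it reaches from about 350 to 875 mm from the base axis. Payload 4.2 kg.
Tool frame: the origin (TCP) lies midway between the tips of the shut fingers; the grasp point (between the pads) lies env.grip_depth behind it (env.grip_depth is the distance from the TCP to the grasp point, in mm); z points along the fingers, y is the line along which they close (so a half turn about z gives the same grasp; the last joint's range is limited). The gripper opens to 85 mm and grips with 20 to 120 N. Pads are 22 mm wide; open, the fingers measure 114 mm over their backs; the gripper's body (76 mm by 85 mm) begins 54 mm behind the grasp point. The pads swing forward as they close: fully open they stand 13 mm farther back than shut.
Start: joints at [-0.991, 0.385, 0.008, 0, -1.194, -0.259], TCP at [197.094, -593.088, 231.312] pointing down, gripper open.
Joint ranges: [-3.14, 3.14], [-1.21, 2.06], [-1.07, 1.41], [-3.16, 2.05], [-2.99, -0.16], [-3.1, 3.1]. Speed limits (rad/s): [2.79, 2.79, 3.14, 3.14, 3.14, 3.14].

### API

Orientations are given as a rotation vector (axis times angle).
In Python, from station import env gives the robot as it stands.
- The arm moves only by the tool move_arm, never from a script. Its argument "series" is a list that holds one entry, the list of rows, each a list of 5 numbers: the closure, from -1 (fully open) to 1 (shut), then the shift along the tool's x, y, z in m, then the turn about the tool's z in degrees. In form: [[[claw, dx, dy, dz, turn], ...]]. A call has 1 to 8 rows; each row shifts and turns the commanded pose from where the row before left it, along the tool's axes as they then stand; what a row does not reach is not made up. A row lasts 1/12 s, in which the tool goes at most 41.7 mm and 7.16 degrees, less where a joint would pass 70% of its speed; a pose out of reach is approached as far as the arm can. A call with a gripper value outside its range is refused whole. The fingers move at their own pace and stop on an object; "newtons" is the grip in N (left out, the last holds). Time passes only in rows, so rows that do not move let the fingers close. It gives the time, the measured TCP pose, the force, the opening and the grip force at its end, in the units of the state.
- env.sense(): the state, without advancing time (a new reading comes with each control period).
- env.capture(name): name is "scene" or "top" or "wrist"; returns a dict with "img" (400x640x3 uint8, red, green, blue), "vertical_fov" (degrees; the focal length in pixels is half the picture's height over the tangent of half this angle, whatever the lens; pixels are square), "cx", "cy" (the principal point, pixels), "cam_to_world" (4x4, takes a point from camera to world coordinates); the wrist camera has in their place "hand_eye" (4x4, takes a point from camera to tool coordinates, whose origin is the TCP and whose axes are the flange's). Camera axes: x right, y down, z forward; pixel columns grow to the right and rows downward; lengths in mm; the calibration is good to about 2 mm. The wrist camera is an equidistant fisheye: a pixel r from the principal point sees the ray r / f radians off the axis. A picture is of the moment at which its call begins: read the wrist's pose just before it. There is no depth.
- env.sign_off(): hands the job in; it is judged then, once.
The state is a dict: "time": time; "q": joint angles; "qvel": joint speeds; "joint_efforts": joint torques, N m; "tcp_pos": TCP position; "tool_rot": TCP orientation; "force": force on the tool from outside, world axes, zero at the start; "moment": the same for the moment, N m; "gripper_width": finger opening in mm; "grip_force": force on a finger pad.
Only numpy, scipy, OpenCV 4.12 (cv2) and the standard library are available. Lean on these libraries where they do the work, as an engineer would, in place of code of your own. Each camera call takes 0.05 s, during which the arm holds its last target. There are 200 camera calls.

### The job

One of the two small drawer units on the bench has a ball bearing lying in its open drawer. With the fingertips alone, push that drawer fully home with the bearing in it, and then push its barrel bolt all the way across so that it locks the drawer. Leave the empty drawer and its bolt as they are, do not pick up or touch the bearing, and do not disturb the things standing around.

Things in the scene. Friction and masses are not known exactly. Their poses are not given: they have to be found in the camera images.
- unit_a: Unit with the bearing in its drawer: fixed grey steel unit, 130 mm deep (x), 180 wide (y), 75 high. Origin: centre of the underside; x points from front to back (away from the robot), y to its left. Front plane at local x = -65. Left part: a blue drawer, 104 wide, centred at y = +28.5; right part (y -90 to -26): solid post with a brass barrel bolt.
- unit_b: Unit with the empty drawer, otherwise the same: fixed grey steel unit, 130 mm deep (x), 180 wide (y), 75 high. Origin: centre of the underside; x points from front to back (away from the robot), y to its left. Front plane at local x = -65. Left part: a blue drawer, 104 wide, centred at y = +28.5; right part (y -90 to -26): solid post with a brass barrel bolt.
- drawer_a (a joint): Bearing's unit: drawer slide in m: 0 = fully home, front flush with the unit's front; grows as it comes out towards local -x, 0.095 at most. About 1.5 N of friction; it stays where it is left. Starts 0.064 to 0.088 open.
- drawer_b (a joint): Empty unit: drawer slide in m: 0 = fully home, front flush with the unit's front; grows as it comes out towards local -x, 0.095 at most. About 1.5 N of friction; it stays where it is left. Starts 0.045 to 0.088 open; to be left so.
- front_a (a point): Bearing's unit: centre of the drawer front's flat outer face (z 8 to 66 mm, 104 wide, no handle, thumb notch 40 x 14 in mid top edge); moves with the drawer. Axes as the unit's: push along +x to shut. A brass keeper loop sticks out 16 from the face, 44.5 right (-y) and 14 above this point; left of it the face is flat.
- front_b (a point): Empty unit: centre of the drawer front's flat outer face (z 8 to 66 mm, 104 wide, no handle, thumb notch 40 x 14 in mid top edge); moves with the drawer. Axes as the unit's: push along +x to shut. A brass keeper loop sticks out 16 from the face, 44.5 right (-y) and 14 above this point; left of it the face is flat.
- bolt_a (a joint): Bearing's unit: barrel bolt slide in m: 0 = drawn back (right), 0.026 = fully shot to the left, its tip through the keeper on the drawer. Friction about 1.2 N; it stays where it is left. 
- bolt_b (a joint): Empty unit: barrel bolt slide in m: 0 = drawn back (right), 0.026 = fully shot to the left, its tip through the keeper on the drawer. Friction about 1.2 N; it stays where it is left. 
- knob_a (a point): Bearing's unit: middle of the bolt's knob, a level steel pin 9 mm thick, 46 above the bench, reaching 8 to 43 out from the front plane along -x; this point is 26 out, on its axis. The barrel straps stick out 16, so push its right side with a fingertip 17 or more out. It slides to the unit's +y (left). Axes as the unit's.
- knob_b (a point): Empty unit: middle of the bolt's knob, a level steel pin 9 mm thick, 46 above the bench, reaching 8 to 43 out from the front plane along -x; this point is 26 out, on its axis. The barrel straps stick out 16, so push its right side with a fingertip 17 or more out. It slides to the unit's +y (left). Axes as the unit's.
- bearing: steel ball bearing with a red seal ring, 52 across, 15 thick, lying loose and flat in the drawer, which carries it along (drawer floor 10 above the bench); origin: centre of its underside
- grease_tin: red tin with a grey lid, 66 across, 46 high, bystander left of the units; origin: centre of its underside
- hex_bolt: steel hexagon bolt standing on its head, 27 across, 50 high, bystander between the units, near the edge of the bench; origin: centre of its underside
- black_tape: roll of black tape lying flat, 62 across, 19 high, bystander left of the units; origin: centre of its underside
- screwdriver: yellow-handled screwdriver lying flat, 185 x 27 x 28, bystander right of the units; origin: centre of its underside, x along its length
Not all that is in view belongs to the job. Leave any orange or yellow look-alike of the bearing alone.

How it is judged:
By the outcome, as a careful person would: the job done as asked, in the order asked, and still so for the second after the job is handed in, with the robot touching nothing.
It also fails if it takes over 40 s, if anything falls off the work surface, if the arm or the gripper's body presses on something with over 40 N, if the wrist force passes 120 N, or if a joint passes its speed limit or range.

## Working session

There is one attempt and no reset: what is moved stays moved. The work goes in short steps, Python scripts to look and compute and a tool call to move; the robot and the scene stay as the last step left them, time stands still between calls to the robot, and variables do not carry over. Pictures are saved under pics/ and viewed, at most 10 in all, crops included, and the job is handed in when it is done.

Besides the shell and the picture viewer there is one more tool, called after "Call:" as name([rows], argument=value, ...), one row to a line, values as JSON. move_arm: Moves the arm, as the interface text tells. Its arguments: {"type":"object","properties":{"series":{"type":"array"},"newtons":{"type":"number"}},"required":["series"]}

```bash
mkdir -p pics; ls; python3 - <<'E'
from station import env
import cv2,numpy as np,pickle
d={}
for n in("scene","top"):
    c=env.capture(n);d[n]=c
    cv2.imwrite(f"pics/{n}0.png",c["img"][:,:,::-1])
    print(n,c["vertical_fov"],c["cx"],c["cy"],np.round(c["cam_to_world"],3).tolist())
pickle.dump(d,open("cap0.pkl","wb"))
s=env.sense();print(s["time"],s["tcp_pos"],s["tool_rot"],env.grip_depth)
E
```

```text
pics
scene 42.55061086800494 326.41842410232726 196.00578439092138 [[-0.866, -0.223, 0.448, -305.354], [-0.5, 0.347, -0.794, 1358.392], [0.022, -0.911, -0.412, 772.508], [0.0, 0.0, 0.0, 1.0]]
top 53.185605902590304 320.86637094242053 197.64794112006604 [[-0.006, -0.999, 0.05, 396.629], [-1.0, 0.005, -0.016, -2.588], [0.016, -0.05, -0.999, 1394.239], [0.0, 0.0, 0.0, 1.0]]
0.1 [ 196.91043599 -592.61878395  230.31456768] [ 5.01478195e-01 -3.10084362e+00 -3.02758649e-03] 18.700000000000003
```

View pics/scene0.png

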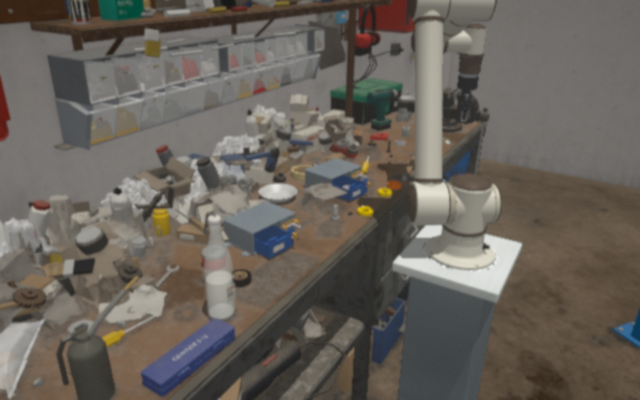

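View pics/top0.png

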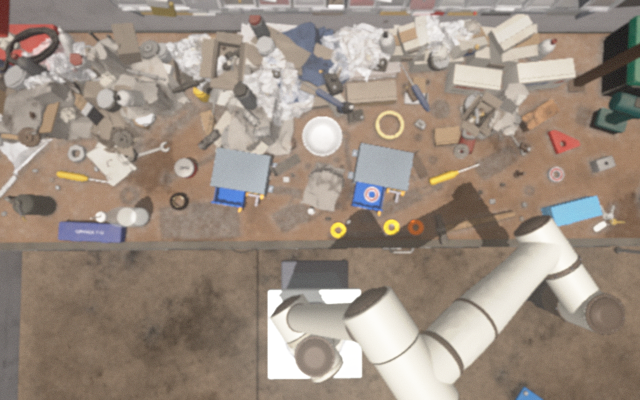

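The top view shows two units. The one at (384,167) has a ring in its blue drawer at (372,195), and the one at (241,172) has a drawer at (230,197) that looks empty. Other rings are yellow at (338,230) and (391,227), orange at (416,227), and pale at (557,174). The ring in the drawer fits best because it is steel with a red ring. I'll confirm that in a crop.

```bash
python3 - <<'E'
import cv2,pickle,numpy as np
d=pickle.load(open("cap0.pkl","rb"))
t=d["top"]["img"][140:245,200:435,::-1]
s=d["scene"]["img"][150:265,215:415,::-1]
cv2.imwrite("pics/crop1.png",np.vstack([cv2.resize(t,(640,286),interpolation=cv2.INTER_CUBIC),cv2.resize(s,(640,310),interpolation=cv2.INTER_CUBIC)]))
E
```

```text
(no output)
```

View pics/crop1.png

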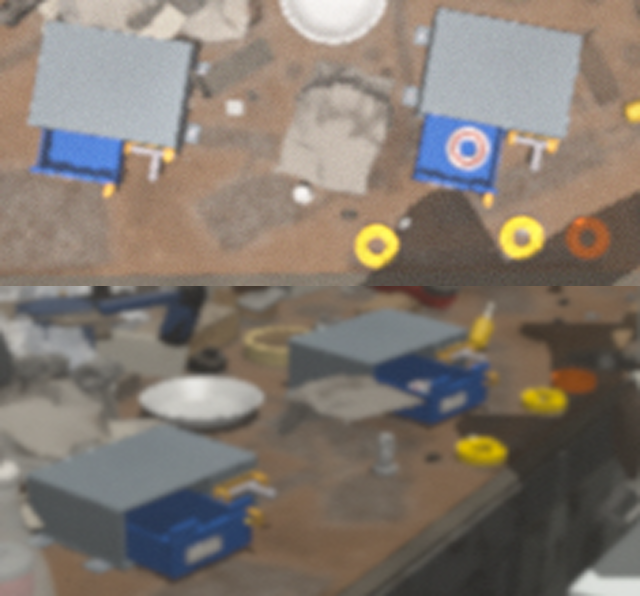

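The crop confirms it: the right-hand unit's drawer holds a steel ring with a red seal, the left drawer is empty, and the yellow and orange rings on the bench are decoys. Next I'll measure the unit's pose from its grey top at z=75.

```bash
cat > h.py <<'E'
import cv2,numpy as np
def cast(c,px,z):
    f=c["img"].shape[0]/2/np.tan(np.radians(c["vertical_fov"]/2))
    px=np.atleast_2d(px).astype(float);T=np.array(c["cam_to_world"])
    r=np.c_[(px[:,0]-c["cx"])/f,(px[:,1]-c["cy"])/f,np.ones(len(px))]@T[:3,:3].T
    return T[:3,3]+r*((z-T[2,3])/r[:,2])[:,None]
def blob(m,p):
    n,l=cv2.connectedComponents(m.astype(np.uint8)); return l==l[p[1],p[0]]
E
python3 - <<'E'
from h import *
import pickle
c=pickle.load(open("cap0.pkl","rb"))["top"];im=cv2.GaussianBlur(c["img"],(3,3),0);h=cv2.cvtColor(im,cv2.COLOR_RGB2HSV)
im=im.astype(int)
for p in((384,160),(241,165)):
    m=(np.abs(im-im[p[1],p[0]]).max(2)<22).astype(np.uint8)
    m=cv2.morphologyEx(m,cv2.MORPH_OPEN,np.ones((7,7)))
    m=blob(m,p);v,u=np.nonzero(m)
    w=cast(c,np.c_[u,v],75)[:,:2].astype(np.float32)
    r=cv2.minAreaRect(w);print("top",p,m.sum(),r, np.round(cv2.boxPoints(r),1).tolist(), "mean",w.mean(0))
blue=(h[...,0]>103)&(h[...,0]<125)&(h[...,1]>150)&(h[...,2]>60)
for p in((362,203),(230,195)):
    ys,xs=np.nonzero(blue);i=np.argmin((xs-p[0])**2+(ys-p[1])**2)
    m=blob(blue,(xs[i],ys[i]));v,u=np.nonzero(m)
    w=cast(c,np.c_[u,v],66)[:,:2].astype(np.float32)
    r=cv2.minAreaRect(w);print("blue",m.sum(),np.round(cv2.boxPoints(r),1).tolist())
yel=(h[...,1]>150)&(h[...,0]>5)&(h[...,0]<35)&(h[...,2]>110)
n,l,st,ce=cv2.connectedComponentsWithStats(yel.astype(np.uint8))
for i in range(1,n):
    if st[i,4]>3 and 180<ce[i][0]<440 and 150<ce[i][1]<245: print(ce[i],st[i],cast(c,ce[i],10)[0],cast(c,ce[i],46)[0,:2])
E
```

```text
top (384, 160) 2005 ((565.898681640625, -234.93252563476562), (178.80349731445312, 128.0003204345703), 79.39826965332031) [[486.5, -311.0], [612.4000244140625, -334.6000061035156], [645.2999877929688, -158.8000030517578], [519.4000244140625, -135.3000030517578]] mean [ 565.53845 -234.08897]
top (241, 165) 2096 ((559.7290649414062, 242.7340087890625), (178.7444305419922, 136.13119506835938), 80.42985534667969) [[477.79998779296875, 165.89999389648438], [612.0, 143.3000030517578], [641.7000122070312, 319.5], [507.5, 342.20001220703125]] mean [556.5689  243.28973]
blue 39 [[439.3999938964844, -147.89999389648438], [448.20001220703125, -168.1999969482422], [478.29998779296875, -155.10000610351562], [469.5, -134.89999389648438]]
blue 164 [[453.20001220703125, 240.3000030517578], [480.0, 235.60000610351562], [492.79998779296875, 309.79998779296875], [466.0, 314.5]]
[390.8372093  227.06976744] [384 220  15  15 129] [ 362.87620496 -267.34513953   10.        ] [ 363.75402153 -260.459578  ]
[415.26315789 226.69172932] [408 220  15  15 133] [ 363.62875458 -352.37673486   10.        ] [ 364.48699955 -343.27975102]
[337.88652482 229.86524823] [331 223  15  15 141] [354.43489222 -83.56019164  10.        ] [355.53224257 -81.45433736]
```

```bash
cat >> h.py <<'E'
C=np.array([565.6,-234.6]);A=np.radians(-10.5)
ux=np.array([np.cos(A),np.sin(A)]);uy=np.array([-ux[1],ux[0]])
loc=lambda w:np.array([(np.asarray(w)[:2]-C)@ux,(np.asarray(w)[:2]-C)@uy]).round(1)
E
python3 - <<'E'
from h import *
import pickle
c=pickle.load(open("cap0.pkl","rb"))["top"]
cv2.imwrite("pics/crop2.png",cv2.resize(c["img"][150:220,340:420,::-1],(800,700),interpolation=cv2.INTER_CUBIC)[:600])
for n,p,z in(("pin",(397,195),46),("pinend",(396,200.6),46),("frontL",(352,205.5),66),("frontR",(381.5,210),66),("bear",(372,194.5),25),("keeper",(378.8,213.5),51)):
    print(n,loc(cast(c,p,z)[0]))
E
```

```text
pin [-83.1 -64.7]
pinend [-102.5  -64.5]
frontL [-146.1   81.3]
frontR [-143.5  -18.1]
bear [-94.7  16.5]
keeper [-156.   -13.6]
```

View pics/crop2.png

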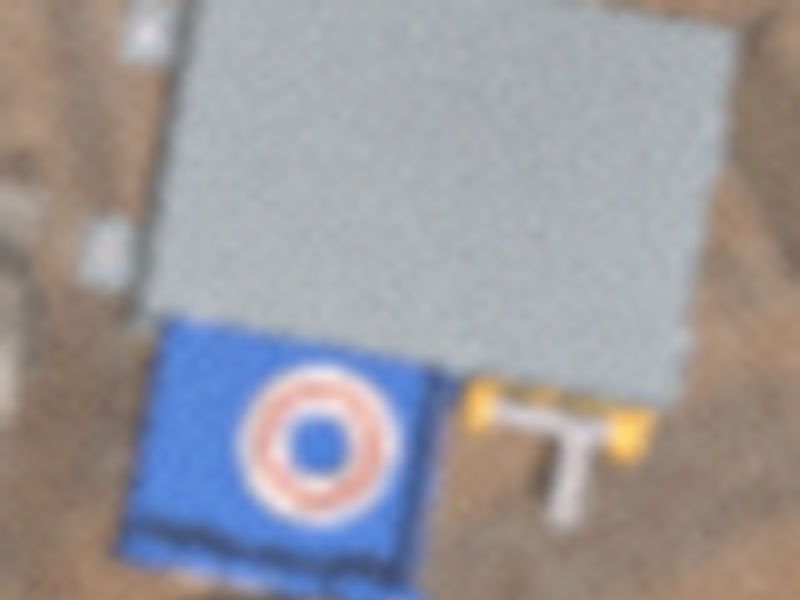

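Call:
move_arm([
  [[1,0,0,0,5.8],[1,0,0,0,5.8],[1,0,0,0,5.8],[1,0,0,0,5.8],[1,0,0,0,5.7],[1,0,0,0,0]],
])

```text
time: 0.6
tcp_pos: [197.0, -592.8, 230.7]
tool_rot: [-0.291, -3.128, -0.002]
force: [-1.1, 1.1, -0.5]
gripper_width: 12.3
grip_force: 0.0
```

The drawer front is at about local x = -145, so it is roughly 80 mm open. The knob pin is at local y ≈ -64.6. Next I'll move over in front of the drawer.

Call:
move_arm([
  [[1,-0.01,0.037,0,0],[1,-0.01,0.037,0,0],[1,-0.01,0.037,0,0],[1,-0.01,0.037,0,0],[1,-0.01,0.037,0,0],[1,-0.01,0.037,0,0],[1,-0.01,0.037,0,0],[1,-0.01,0.037,0,0]],
])

```text
time: 1.27
tcp_pos: [330.0, -314.9, 231.3]
tool_rot: [0.284, 3.129, 0.0]
force: [1.2, -0.1, -0.1]
gripper_width: -0.2
grip_force: 0.0
```

Call:
move_arm([
  [[1,-0.01,0.037,0,0],[1,-0.01,0.037,0,0],[1,-0.01,0.037,0,0],[1,-0.005,0.037,0,0],[1,0,0,0,0],[1,0,0,0,0],[1,0,0,0,0]],
])

```text
time: 1.85
tcp_pos: [391.1, -177.4, 231.2]
tool_rot: [-0.284, -3.128, 0.0]
force: [0.5, -0.7, -0.4]
gripper_width: -0.1
grip_force: 0.0
```

```bash
python3 - <<'E'
from h import *
from station import env
s=env.sense();print(s["time"],s["tcp_pos"],loc(s["tcp_pos"]),s["tool_rot"],s["force"])
c=env.capture("wrist");cv2.imwrite("pics/w1.png",c["img"][:,:,::-1])
E
```

```text
1.85 [ 391.06656383 -177.39076675  231.20193984] [-182.    24.4] [-2.84240059e-01 -3.12828884e+00  3.17314279e-05] [ 0.52269359 -0.65228535 -0.37895704]
```

View pics/w1.png

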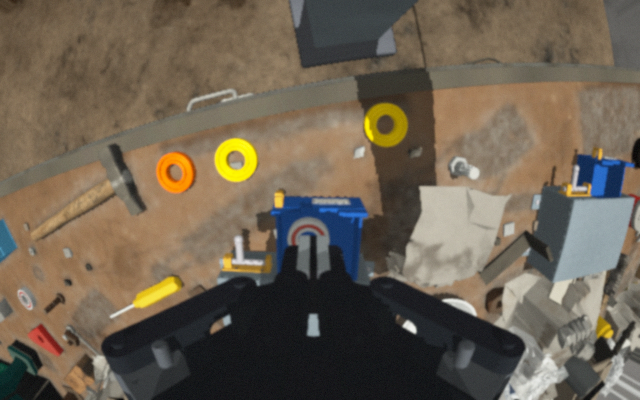

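The wrist view shows the drawer front's top edge from (277,210) to (366,212), the keeper at (279,193), the knob pin at (239,238)-(243,262), and clear space in front of the drawer. I'll cross-check those positions by casting rays.

```bash
python3 - <<'E'
from h import *
from station import env
from scipy.spatial.transform import Rotation as R
s=env.sense();c=env.capture("wrist")
H=np.array(c["hand_eye"]);Rt=R.from_rotvec(s["tool_rot"]).as_matrix();t=np.array(s["tcp_pos"])
f=200/np.tan(np.radians(c["vertical_fov"]/2))
def wc(p,z):
    d=np.array(p)-[c["cx"],c["cy"]];r=np.hypot(*d);a=r/f
    v=Rt@H[:3,:3]@np.r_[d/r*np.sin(a),np.cos(a)];o=t+Rt@H[:3,3]
    return o+v*(z-o[2])/v[2]
print(H[:3,3])
for n,p,z in(("frontR",(277,210),66),("frontL",(366,212),66),("keep",(279,193),52),("pin out",(239,238),46),("pin in",(243,258),46),("yellow",(236,160),15)):
    print(n,loc(wc(p,z)))
E
```

```text
[  71.22054463   -0.41602641 -142.61046955]
frontR [-146.   -14.1]
frontL [-143.9   80.4]
keep [-160.7  -13. ]
pin out [-103.6  -63.4]
pin in [-76.9 -60.9]
yellow [-191.2  -68.3]
```

Call:
move_arm([
  [[1,0,0,0.04,0],[1,0,0,0.04,0],[1,0,0,0.04,0],[1,0,0,0.04,0],[1,0,0.002,0.036,0],[1,0,0,0,0],[1,0,0,0,0]],
])

```text
time: 2.53
tcp_pos: [390.2, -176.6, 34.2]
tool_rot: [-0.29, -3.123, 0.001]
force: [1.0, -0.5, 0.7]
gripper_width: 0.0
grip_force: 0.0
```

Call:
move_arm([
  [[1,-0.006,0,0,0],[1,-0.006,0,0,0],[1,-0.006,0,0,0],[1,-0.006,0,0,0],[1,-0.006,0,0,0],[1,-0.006,0,0,0],[1,-0.006,0,0,0],[1,-0.006,0,0,0]],
])

```text
time: 3.2
tcp_pos: [439.0, -184.4, 35.4]
tool_rot: [-0.288, -3.128, 0.0]
force: [-2.0, -0.8, 1.2]
gripper_width: 0.4
grip_force: 1.0
```

Call:
move_arm([
  [[1,-0.006,0,0,0],[1,-0.006,0,0,0],[1,-0.006,0,0,0],[1,-0.006,0,0,0],[1,-0.006,0,0,0],[1,-0.006,0,0,0],[1,-0.005,0,0,0],[1,-0.003,0,0,0]],
])

```text
time: 3.87
tcp_pos: [482.9, -192.5, 35.2]
tool_rot: [0.288, 3.128, -0.0]
force: [-1.1, -0.8, 0.4]
gripper_width: -0.1
grip_force: 0.8
```

Call:
move_arm([
  [[1,-0.003,0,0,0],[1,-0.003,0,0,0],[1,-0.002,0,0,0],[1,0,0,0,0]],
])

```text
time: 4.2
tcp_pos: [490.6, -193.8, 35.3]
tool_rot: [0.288, 3.127, 0.0]
force: [-0.3, -0.1, 0.4]
gripper_width: 0.1
grip_force: 0.3
```

```bash
python3 - <<'E'
from h import *
from station import env
s=env.sense();print(s["time"],s["tcp_pos"],loc(s["tcp_pos"]),s["force"])
E
```

```text
4.2 [ 490.61287509 -193.82821445   35.33097872] [-81.2  26.4] [-0.27172766 -0.07197765  0.35249214]
```

Call:
move_arm([
  [[1,-0.0015,0,0,0],[1,-0.0015,0,0,0],[1,-0.0015,0,0,0],[1,0,0,0,0]],
])

```text
time: 4.53
tcp_pos: [494.8, -194.7, 35.4]
tool_rot: [0.288, 3.128, -0.0]
force: [-1.2, -0.3, -0.5]
gripper_width: -0.3
grip_force: 0.4
```

Call:
move_arm([
  [[1,-0.001,0,0,0],[1,-0.001,0,0,0],[1,0,0,0,0]],
])

```text
time: 4.78
tcp_pos: [495.5, -194.9, 35.2]
tool_rot: [-0.288, -3.127, -0.0]
force: [-3.3, 0.2, 1.0]
gripper_width: 0.1
grip_force: 0.4
```

Call:
move_arm([
  [[1,-0.001,0,0,0],[1,-0.001,0,0,0],[1,0,0,0,0]],
])

```text
time: 5.03
tcp_pos: [495.4, -195.1, 34.7]
tool_rot: [-0.289, -3.122, -0.001]
force: [-7.3, 0.8, 2.4]
gripper_width: 0.0
grip_force: 0.0
```

Call:
move_arm([
  [[1,-0.001,0,0,0],[1,-0.001,0,0,0],[1,0,0,0,0]],
])

```text
time: 5.28
tcp_pos: [495.2, -195.3, 34.3]
tool_rot: [-0.29, -3.118, -0.001]
force: [-10.5, 1.6, 5.2]
gripper_width: -0.0
grip_force: 0.0
```

The arm stalled at local x ≈ -76.3 with the force rising, so the drawer is home. I'll back off and go round to the right of the knob.

Call:
move_arm([
  [[1,0.015,0,0,0],[1,0.02,0,0,0],[1,0.02,0,0,0],[1,0,-0.03,0,0],[1,0,-0.03,0,0],[1,0,-0.03,0,0],[1,0,-0.033,0,0],[1,0,0,0,0]],
])

```text
time: 5.95
tcp_pos: [425.0, -311.3, 35.9]
tool_rot: [0.294, 3.123, -0.003]
force: [0.8, 1.0, -0.8]
gripper_width: 0.1
grip_force: 0.0
```

```bash
python3 - <<'E'
from h import *
from station import env
s=env.sense();print(s["time"],s["tcp_pos"],loc(s["tcp_pos"]),s["force"])
c=env.capture("wrist");cv2.imwrite("pics/w2.png",c["img"][:,:,::-1])
E
```

```text
5.95 [ 424.99630297 -311.30756424   35.87788758] [-124.3 -101. ] [ 0.84036305  0.98539465 -0.84211447]
```

View pics/w2.png

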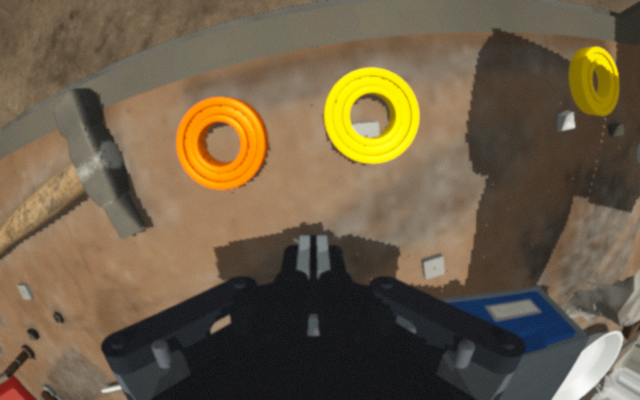

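The wrist view shows the blue drawer front at about (515,310), flush with the unit, and the decoy rings untouched. The fingertips are clear to the right of the knob. Now I'll move in beside the knob.

Call:
move_arm([
  [[1,-0.01,0,0.001,0],[1,-0.01,0,0.001,0],[1,-0.008,0,0,0],[1,0,0,0,0],[1,0,0,0,0]],
])

```text
time: 6.42
tcp_pos: [452.4, -311.1, 33.2]
tool_rot: [0.285, 3.128, 0.0]
force: [0.5, -0.3, -0.4]
gripper_width: -0.3
grip_force: 0.0
```

Call:
move_arm([
  [[1,0,0.005,0,0],[1,0,0.005,0,0],[1,0,0.004,0,0],[1,0,0.004,0,0],[1,0,0.004,0,0],[1,0,0,0,0]],
])

```text
time: 6.92
tcp_pos: [455.2, -289.4, 33.4]
tool_rot: [-0.287, -3.128, -0.0]
force: [0.3, -0.2, 0.6]
gripper_width: 0.3
grip_force: 0.0
```

Call:
move_arm([
  [[1,-0.001,0.004,0,0],[1,-0.001,0.004,0,0],[1,0,0.004,0,0],[1,0,0.002,0,0],[1,0,0,0,0]],
])

```text
time: 7.33
tcp_pos: [459.9, -276.3, 33.3]
tool_rot: [0.287, 3.128, 0.0]
force: [0.2, -0.1, -0.2]
gripper_width: -0.1
grip_force: 0.0
```

Call:
move_arm([
  [[1,0,0.002,0,0],[1,0,0.002,0,0],[1,0,0,0,0]],
])

```text
time: 7.58
tcp_pos: [460.7, -272.8, 33.4]
tool_rot: [0.287, 3.128, -0.001]
force: [0.2, -2.3, -0.6]
gripper_width: -0.3
grip_force: 0.9
```

Call:
move_arm([
  [[1,0,0.002,0,0],[1,0,0.002,0,0],[1,0,0,0,0]],
])

```text
time: 7.83
tcp_pos: [460.9, -271.7, 33.5]
tool_rot: [-0.286, -3.128, 0.006]
force: [-2.6, -17.5, -2.4]
gripper_width: 0.2
grip_force: 8.3
```

Call:
move_arm([
  [[1,0,0.002,0,0],[1,0,0.002,0,0],[1,0,0,0,0]],
])

```text
time: 8.08
tcp_pos: [461.1, -271.0, 33.7]
tool_rot: [-0.286, -3.128, 0.011]
force: [-6.1, -32.5, -5.1]
gripper_width: 0.3
grip_force: 16.9
```

It hit a hard stop after about the full travel. I'll back away, lift, and check.

Call:
move_arm([
  [[1,0,-0.012,0,0],[1,0,-0.012,0,0],[1,0.025,0,0,0],[1,0.025,0,0,0],[1,0,0,-0.04,0],[1,0,0,-0.04,0],[1,0,0,-0.04,0],[1,0,0,-0.04,0]],
])

```text
time: 8.75
tcp_pos: [408.1, -279.0, 195.4]
tool_rot: [0.288, 3.128, 0.001]
force: [1.4, -0.8, -0.4]
gripper_width: 0.5
grip_force: 0.0
```

Call:
move_arm([
  [[1,0,-0.035,0,0],[1,0,-0.035,0,0],[1,0,-0.035,0,0],[1,0,-0.035,0,0],[1,0,-0.035,0,0],[1,0,-0.035,0,0],[1,0,-0.035,0,0],[1,0,0,0,0]],
])

```text
time: 9.42
tcp_pos: [362.6, -525.0, 192.3]
tool_rot: [0.295, 3.127, -0.002]
force: [1.8, -0.6, -0.6]
gripper_width: -0.4
grip_force: 0.0
```

```bash
python3 - <<'E'
from h import *
from station import env
s=env.sense();print(s["time"],loc(s["tcp_pos"]),s["force"])
c=env.capture("top");e=env.capture("scene")
t=c["img"][140:245,200:435,::-1];u=e["img"][150:265,215:415,::-1]
cv2.imwrite("pics/end.png",np.vstack([cv2.resize(t,(640,286),interpolation=cv2.INTER_CUBIC),cv2.resize(u,(640,310),interpolation=cv2.INTER_CUBIC)]))
E
```

```text
9.4167 [-146.6 -322.5] [ 1.84391807 -0.55357798 -0.624335  ]
```

View pics/end.png

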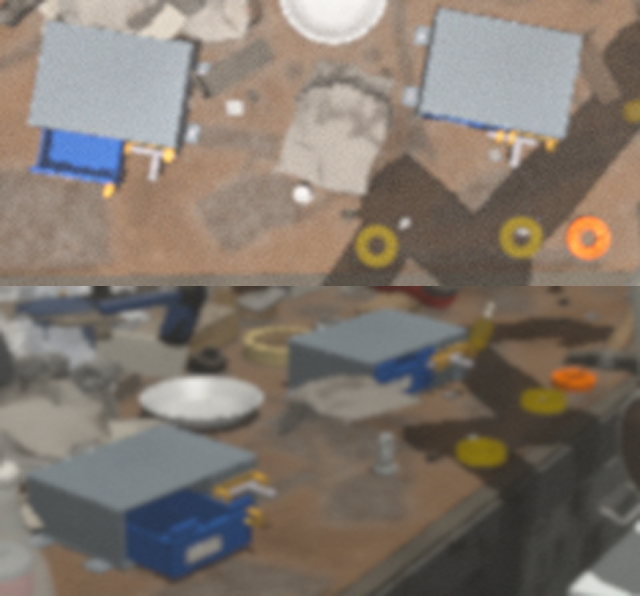

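The top view shows the drawer flush with the unit. The knob moved left from crop x≈536 to 515, about 25.5 mm, so the bolt is fully across and through the keeper. The other unit and the bystanders haven't moved.

```bash
python3 -c "
from station import env
print(env.sign_off())"
```

```text
the job is handed in; nothing more can be done
None
```

The drawer with the bearing is pushed fully home and its bolt is all the way across, locking it. The empty drawer, its bolt and the things standing around are as they were, and the job is handed in.

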